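Dispense one screw cap and slide it onto the inspection plate

ROBOT

A 7-joint arm with a two-finger parallel gripper is mounted at the origin on the work surface. World frame = base frame: x ahead of the robot, y to its left, z up, the work surface at z = 0. Lengths are in m, angles in rad, forces in N, time in s.
With the tool pointing down it reaches from about 0.4 to 0.925 m from the base axis. Payload 5.6 kg.
Tool frame: the origin (TCP) lies on the centre line of the jaws, within the pads' length; the fingertips stand 22 mm ahead of it and the grasp point (between the pads) lies 3 mm ahead of it; x points along the fingers, z is the direction in which the jaws open and shut, and the axes are right-handed (so a half turn about x gives the same grasp; the last joint's range is limited). The gripper opens to 85 mm and grips with 20 to 120 N. Pads are 22 mm wide; open, the fingers measure 114 mm over their backs; the gripper's body (76 mm by 85 mm) begins 54 mm behind the grasp point. The pads swing forward as they close: fully open they stand 13 mm farther back than shut.
Start: joints at [1.242, 0.468, -0.012, 1.603, 0.006, 1.071, -0.056], TCP at [0.183, -0.624, 0.232] pointing down, gripper open.
Joint ranges: [-2.53, 2.53], [-0.31, 2.02], [-1.57, 1.55], [0.28, 2.44], [-1.29, 4.43], [0.15, 1.84], [-2.92, 2.92]. Speed limits (rad/s): [2.57, 2.57, 3.14, 3.14, 3.14, 3.14, 3.14].

INTERFACE

Orientations are given as a unit quaternion [x, y, z, w].
In Python, from cell import readout, cams, bot gives the robot as it stands.
- The arm moves only by the tool apply_moves, never from a script. Its argument "rows" is a list that holds one entry, the list of rows, each a list of 6 numbers: the shift along the tool's x, y, z in mm, then the turn, a rotation vector about the tool's x, y, z in rad. In form: [[[tx, ty, tz, ax, ay, az], ...]]. A call has 1 to 10 rows; each row is the pose to reach, as a shift and turn from the pose commanded when the call began, along the tool's axes at that moment; what a row does not reach only later rows make up. A row lasts 1/12 s, in which the tool goes at most 41.7 mm and 7.16 degrees, less where a joint would pass 70% of its speed; a pose out of reach is approached as far as the arm can. A call with a gripper value outside its range is refused whole. "gripper" is the closure in counts, from 0 (fully open) to 255 (shut), set as the call begins (left out, the last holds). The fingers move at their own pace and stop on an object; the grip force is fixed at half the most. Time passes only in rows, so rows that repeat a pose let the fingers close. It gives the time, the measured TCP pose, the force and the opening at its end, in the units of the state.
- readout.get_state(): the state, without advancing time (a new reading comes with each control period).
- cams.camera(name): name is "scene" or "top" or "wrist"; returns a dict with "img" (420x560x3 uint8, red, green, blue), "vertical_fov" (degrees; the focal length in pixels is half the picture's height over the tangent of half this angle, whatever the lens; pixels are square), "cx", "cy" (the principal point, pixels), "camera_from_world" (4x4, takes a point from world to camera coordinates). Camera axes: x right, y down, z forward; pixel columns grow to the right and rows downward; lengths in m; the calibration is good to about 2 mm. A picture is of the moment at which its call begins. There is no depth.
- bot.finish_job(): hands the job in, once; it reports no verdict.
The state is a dict: "time": time; "joints": joint angles; "qd": joint speeds; "joint_torque": joint torques, N m; "tool_pos": TCP position; "eef_rot": TCP orientation; "wrist_force": force on the tool from outside, world axes, zero at the start; "moment": the same for the moment, N m; "finger_gap": opening from 0.0 (shut) to 1.0 (fully open).
Only numpy, scipy, OpenCV 4.12 (cv2) and the standard library are available. Lean on these libraries where they do the work, as an engineer would, in place of code of your own. Each camera call takes 0.05 s, during which the arm holds its last target. There are 200 camera calls.

TASK

Press the cap dispenser's plunger all the way down once and let it spring back up, so that a single screw cap slides out onto the bench. Then, without picking it up or tipping it, push that cap along the bench with the fingers until it lies wholly on the round steel plate (not the square one), and move clear. The other caps stay in the dispenser, and everything else stays where it is.

Things in the scene. Friction and masses are not known exactly. Their poses are not given: they have to be found in the camera images.
- dispenser: white and aluminium cap dispenser fixed to the bench, 148 mm long, 58 mm wide. Origin at bench level under the centre of its square open-topped magazine (49 mm square outside, 52 mm high), which holds three stacked screw caps. Its own x axis points from the magazine to the plunger; caps come out at bench level through the slot in the opposite (-x) side. Behind the magazine a 44 mm high white housing reaches to x = +124 mm and carries the plunger at x = +70 mm, y = 0.
- plunger (a joint): travel of the spring plunger: 0 = fully up (rest), 0.030 m = fully down on its stop. Moves straight down, needs about 3 N to start and 8 N at the stop; springs back up when let go. A full press drives an ejector blade 75 mm out (2.5 times the plunger travel), which pushes the lowest cap out until its centre is about 73 mm in front (-x) of the magazine's centre; the blade goes back with the plunger and the next cap drops into its place.
- plunger_top (a point): centre of the top face of the round black plunger knob (36 mm diameter, 12 mm thick), 88 mm above the bench at rest; goes down with the plunger.
- cap_0: white screw cap, a disc 40 mm in diameter and 14 mm high, about 15 g: the lowest in the magazine, the one a press ejects. It always stands flat on the bench. Origin at the centre of its underside; z up.
- cap_1: identical cap, second in the magazine (starts with its underside 14 mm up); stays in the dispenser. Origin at the centre of its underside.
- cap_2: identical cap, top of the stack in the magazine (starts with its underside 28 mm up); stays in the dispenser. Origin at the centre of its underside.
- round_plate: round steel inspection plate, 76 mm diameter, let flush into the bench (no step to slide over), to the left or right of the dispenser. Origin at its centre, at bench level.
- square_plate: square steel plate, 76 x 76 mm, also flush with the bench, on the other side of the dispenser. Not the goal. Origin at its centre.
- jug: amber glass bottle with white screw top, 80 mm diameter, 150 mm tall; a bystander, leave it where it is. Origin at the centre of its underside.
- vial_a: small amber vial with cap, 28 mm diameter, 45 mm tall; a bystander, leave it where it is. Origin at the centre of its underside.
- vial_b: small amber vial with cap, 28 mm diameter, 45 mm tall; a bystander, leave it where it is. Origin at the centre of its underside.
- carton: green carton, 60 x 130 x 38 mm; a bystander, leave it where it is. Origin at the centre of its underside.
- beaker: clear beaker, 60 mm across, 75 mm tall; a bystander, leave it where it is. Origin at the centre of its underside.
- marker: black marker pen lying down, 14 mm thick, 120 mm long; a bystander, leave it where it is. Origin at the centre of its underside.
- wrench: small steel wrench lying down, 150 mm long; a bystander, leave it where it is. Origin at the centre of its underside.

How it is judged:
By the outcome, as a careful person would: the job done as asked, in the order asked, and still so for the second after the job is handed in, with the robot touching nothing.
It also fails if it takes over 51 s, if anything falls off the work surface, if the arm or the gripper's body presses on something with over 40 N, if the wrist force passes 120 N, or if a joint passes its speed limit or range.

## Working session

There is one attempt and no reset: what is moved stays moved. The work goes in short steps, Python scripts to look and compute and a tool call to move; the robot and the scene stay as the last step left them, time stands still between calls to the robot, and variables do not carry over. Pictures are saved under pics/ and viewed, about 8 in all and at most 12, crops included, and the job is handed in when it is done.

Besides the shell and the picture viewer there is one more tool, called after "Emit:" by a JSON object that holds its "api" and its "payload". apply_moves: Moves the arm, as the interface text tells. Its arguments: {"type":"object","properties":{"rows":{"type":"array"},"gripper":{"type":"number"}},"required":["rows"]}

```bash
mkdir -p pics; ls
cat > h.py <<'E'
import numpy as np, cv2, json
from cell import readout, cams, bot
def shot(name,fn):
    c=cams.camera(name); cv2.imwrite('pics/'+fn+'.png',c['img'][:,:,::-1]); 
    np.savez('pics/'+fn+'.npz',img=c['img'],fov=c['vertical_fov'],cx=c['cx'],cy=c['cy'],T=c['camera_from_world']); return ld(fn)
def ld(fn): return np.load('pics/'+fn+'.npz')
def K(c): return 210/np.tan(np.radians(c['fov'])/2)
def ray(c,u,v,z=0.):
    T=c['T'];R=T[:3,:3];o=-R.T@T[:3,3];d=R.T@np.array([(u-c['cx'])/K(c),(v-c['cy'])/K(c),1.])
    return o+d*(z-o[2])/d[2]
def proj(c,p):
    q=c['T'][:3,:3]@np.array(p)+c['T'][:3,3]; return K(c)*q[0]/q[2]+c['cx'],K(c)*q[1]/q[2]+c['cy']
E
python3 - <<'E'
from h import *
np.set_printoptions(precision=4,suppress=True)
s=readout.get_state();print(s)
a=shot('top','t0');b=shot('scene','s0')
for c in(a,b): R=c['T'][:3,:3];print(-R.T@c['T'][:3,3],R[2],c['fov'],c['cx'],c['cy'])
E
```

```text
pics
{'time': 0.0, 'joints': array([ 1.242 ,  0.4684, -0.0116,  1.6036,  0.006 ,  1.0714, -0.0563]), 'qd': array([ 0.    ,  0.0016,  0.0012,  0.0005,  0.0008, -0.0009,  0.0004]), 'joint_torque': array([ -0.0005, -53.2384,   0.0216, -25.1302,   0.0115,   0.0078,
         0.    ]), 'tool_pos': array([ 0.183 , -0.6231,  0.2311]), 'eef_rot': array([ 0.4241,  0.5666, -0.4234,  0.5656]), 'wrist_force': array([ 0.1238, -0.5544,  1.135 ]), 'moment': array([-0.0081,  0.0581,  0.0066]), 'finger_gap': 1.0033533996821569}
[ 0.3852 -0.0234  0.9834] [ 0.1935  0.0067 -0.9811] 54.10890931059454 271.84792215667835 209.18312014410856
[1.157 0.549 0.773] [-0.5525 -0.5294 -0.6438] 44.39311231068909 278.87092165588876 203.33616040626782
```

View pics/t0.png

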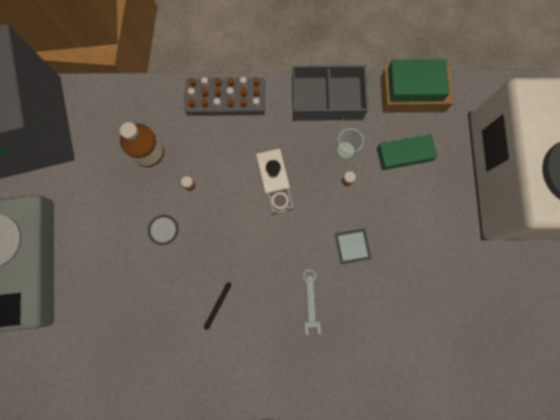

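View pics/s0.png

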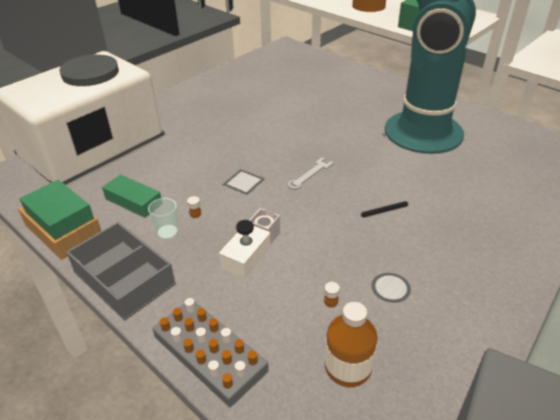

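Top view: dispenser with plunger at about (273,168), magazine at (280,202), round plate at (163,229), square plate at (353,246), vial at (187,183). Scene view agrees. Neither shows the arm where the stated TCP would be, so I check that while measuring.

Run:
```python
from h import *
np.set_printoptions(precision=4,suppress=True)
a=ld('t0');b=ld('s0');s=readout.get_state()
print('tcp',proj(a,s['tool_pos']),proj(b,s['tool_pos']),'base',proj(a,[0,0,0]),proj(b,[0,0,0]))
print('top: plate',ray(a,163,229.5),'knob',ray(a,273,168,.088),'mag top',ray(a,280,202,.052),'square',ray(a,353,246))
print('scene: plate',ray(b,391,287.5),'knob',ray(b,245,227,.088),'mag',ray(b,265,221,.052))
im=cv2.resize(a['img'][130:270,120:400],None,fx=2.85,fy=2.85,interpolation=cv2.INTER_CUBIC)
w=shot('wrist','w0')['img']
w=cv2.resize(w,(533,400));cv2.imwrite('pics/c1.png',im[:,:,::-1]);cv2.imwrite('pics/w1.png',w[:,:,::-1])
```

```text
tcp (np.float64(630.8000365379002), np.float64(410.4364444086301)) (np.float64(215.86004398679918), np.float64(13.307520233492198)) base (np.float64(265.419387282009), np.float64(471.60752743077666)) (np.float64(423.0272509458475), np.float64(131.36083891313427))
top: plate [0.5307 0.2468 0.    ] knob [ 0.6568 -0.0204  0.088 ] mag top [ 0.5857 -0.0361  0.052 ] square [ 0.4881 -0.2104  0.    ]
scene: plate [0.5341 0.2491 0.    ] knob [ 0.6664 -0.0145  0.088 ] mag [ 0.5997 -0.0263  0.052 ]
```

View pics/c1.png

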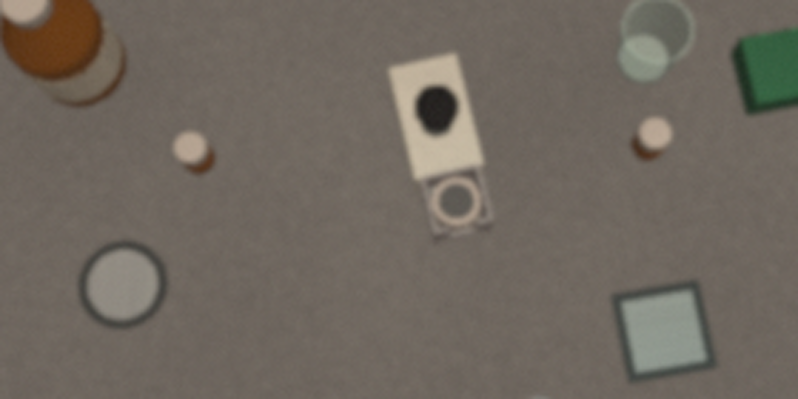

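Close crop of the top view: knob at crop (436,108), housing top quad corners roughly (388,68), (457,53), (484,163), (416,180); round plate at (122,284). Now precise masks.

Run:
```python
from h import *
np.set_printoptions(precision=4,suppress=True)
a=ld('t0');b=ld('s0')
def big(m):
    n,l,st,ce=cv2.connectedComponentsWithStats(m.astype(np.uint8)); i=1+np.argmax(st[1:,4]); return l==i,st[i],ce[i]
def roi(img,x0,y0,x1,y1,f):
    m=np.zeros(img.shape[:2],bool); m[y0:y1,x0:x1]=f(img[y0:y1,x0:x1].astype(int)); return big(m)
# housing top
m,st,ce=roi(a['img'],245,135,300,196,lambda p:(p.min(2)>140))
cs=cv2.findContours(m.astype(np.uint8),0,1)[0][0]; h=cv2.convexHull(cs)
r=cv2.minAreaRect(h);print('housing',st,r,)
P=np.array([ray(a,*q,.044) for q in cv2.boxPoints(r)]);print(P,P.mean(0),np.linalg.norm(P-np.roll(P,1,0),axis=1))
# knob in both
for c,bx in((a,(260,155,290,182)),(b,(228,212,262,242))):
    m,st,ce=roi(c['img'],*bx,lambda p:p.max(2)<70);print('knob',st,ce,ray(c,*ce,.082))
# plate
for c,bx,gt in((a,(140,205,188,255),110),(b,(365,265,418,308),110)):
    q=c['img'][bx[1]:bx[3],bx[0]:bx[2]];print(q[q.shape[0]//2,:,1])
    m,st,ce=roi(c['img'],*bx,lambda p:p.min(2)>125)
    cc=cv2.findContours(m.astype(np.uint8),0,1)[0][0][:,0]
    W=np.array([ray(c,*p)[:2] for p in cc]);ctr,rad=cv2.minEnclosingCircle(W.astype(np.float32));print('plate',ctr,rad,ray(c,*ce))
```

```text
housing [257 150  32  42 659] ((272.4117736816406, 170.64706420898438), (39.290767669677734, 23.768489837646484), 75.96376037597656)
[[ 0.7041  0.0199  0.044 ]
 [ 0.7181 -0.0353  0.044 ]
 [ 0.6238 -0.057   0.044 ]
 [ 0.6102 -0.0027  0.044 ]] [ 0.6641 -0.0188  0.044 ] [0.0965 0.057  0.0968 0.056 ]
knob [267 161  13  15 152] [272.7039 167.7566] [ 0.6592 -0.0197  0.082 ]
knob [237 221  16  14 175] [244.4914 226.9771] [ 0.6627 -0.0202  0.082 ]
[107 106 106 105 105 106 101  85  74  73  99 122 134 138 136 138 139 138
 138 137 138 139 139 140 139 138 138 137 138 139 138 140 141 140 130 103
  77  69  82  94  99 103 105 105 102 102 103 104]
plate (0.5312346816062927, 0.24764911830425262) 0.026792101562023163 [0.531  0.2478 0.    ]
[159 158 157 156 157 152 132 110 104 117 156 192 205 206 206 207 207 207
 206 205 205 204 205 206 208 208 207 206 207 207 207 206 205 206 205 205
 206 206 206 205 191 155 116 101 111 133 150 155 157 159 160 160 159]
plate (0.5277818441390991, 0.24730101227760315) 0.07947875559329987 [0.5286 0.2459 0.    ]
```

```bash
cat >> h.py <<'E'
from scipy.spatial.transform import Rotation as Ro
def to(p,zdir=None):
    "row (mm, rad) from present measured pose to world TCP p, tool x down, tool z nearest to +-zdir"
    s=readout.get_state();R=Ro.from_quat(s['eef_rot']);t=R.inv().apply(np.array(p)-s['tool_pos'])*1000
    out=[0,0,0]
    if zdir is not None:
        z=np.array([*zdir,0.]);z/=np.linalg.norm(z)
        if z@R.as_matrix()[:,2]<0:z=-z
        x=np.array([0,0,-1.]);G=Ro.from_matrix(np.c_[x,np.cross(z,x),z]);out=(R.inv()*G).as_rotvec()
    return np.round(t,1),np.round(out,4)
E
python3 - <<'E'
from h import *
np.set_printoptions(precision=4,suppress=True)
s=readout.get_state();print(Ro.from_quat(s['eef_rot']).as_matrix())
print(to([.660,-.020,.20]),to([.660,-.02,.2],[.973,.23]))
E
```

```text
[[-0.0005  0.9595  0.2819]
 [ 0.0013  0.2819 -0.9595]
 [-1.     -0.0001 -0.0013]]
(array([  31.9,  627.6, -444.3]), array([0, 0, 0])) (array([  31.9,  627.6, -444.3]), array([-1.5172, -0.0011, -0.0009]))
```

Emit:
{"api": "apply_moves", "payload": {"rows": [[[1,32,-23,-0.1,0,0],[2,64,-46,-0.2,0,0],[4,96,-69,-0.32,0,0],[5,128,-92,-0.44,0,0],[6,160,-115,-0.56,0,0],[8,192,-138,-0.68,0,0],[10,224,-161,-0.8,0,0],[12,256,-184,-0.92,0,0],[13,288,-206,-1.04,0,0],[15,318,-226,-1.15,0,0]]], "gripper": 255}}

```text
time: 0.98
tool_pos: [0.4256, -0.3151, 0.2172]
eef_rot: [0.045, 0.706, -0.045, 0.706]
wrist_force: [0.4, 0.3, 0.7]
finger_gap: 0.0
```

Run:
```python
from h import *
s=readout.get_state();print(s['time'],s['tool_pos'],s['joints'],s['finger_gap'])
print(to([.660,-.020,.20],[.973,.23]))
```

```text
0.9833 [ 0.42562983 -0.31506384  0.21718677] [ 0.89954519  0.31641134 -0.38988715  1.89178495  0.14481727  0.96049766
  0.31531924] 0.0003561031190644586
(array([ 17.2, 322.7, 194.6]), array([-3.607e-01,  2.000e-04,  1.000e-04]))
```

Emit:
{"api": "apply_moves", "payload": {"rows": [[[1,33,20,-0.05,0,0],[3,66,40,-0.1,0,0],[5,99,60,-0.15,0,0],[7,132,80,-0.2,0,0],[9,165,100,-0.25,0,0],[11,198,119,-0.3,0,0],[13,231,139,-0.33,0,0],[15,264,159,-0.36,0,0],[16,295,178,-0.36,0,0],[17,318,190,-0.36,0,0]]]}}

```text
time: 1.82
tool_pos: [0.6572, -0.0242, 0.1995]
eef_rot: [-0.08, 0.702, 0.081, 0.703]
wrist_force: [0.1, -0.3, -0.4]
finger_gap: 0.003
```

Run:
```python
from h import *
s=readout.get_state();print(s['time'],s['tool_pos'],s['joints'],s['finger_gap'],s['wrist_force'])
print(to([.660,-.020,.14],[.973,.23]))
```

```text
1.8167 [ 0.65716981 -0.02416497  0.19954616] [ 0.3428589   0.57453626 -0.50977616  1.58564701  0.30668296  1.0618499
 -0.02157453] 0.00345361642968168 [ 0.1005981  -0.25631795 -0.35059036]
(array([59.6,  3.3,  3.7]), array([-0.0048,  0.0005, -0.0016]))
```

Emit:
{"api": "apply_moves", "payload": {"rows": [[[20,1,1,0,0,0],[45,2,2,0,0,0],[65,2,2,0,0,0],[70,2,2,0,0,0],[70,2,2,0,0,0]]]}}

```text
time: 2.23
tool_pos: [0.6558, -0.0254, 0.128]
eef_rot: [-0.079, 0.704, 0.08, 0.701]
wrist_force: [-0.2, 0.3, 0.6]
finger_gap: -0.001
```

Run:
```python
from h import *
s=readout.get_state();print(s['time'],s['tool_pos'],s['wrist_force'])
print(to([.660,-.020,.115],[.973,.23]))
w=shot('wrist','w2');b=shot('scene','s2')
c=cv2.resize(b['img'][140:300,160:340],None,fx=2.6,fy=2.6)
o=np.zeros((420,560+c.shape[1],3),np.uint8);o[:,:560]=w['img'];o[:c.shape[0],560:]=c[:420]
cv2.imwrite('pics/c2.png',cv2.resize(o,None,fx=.77,fy=.77)[:,:,::-1])
```

```text
2.2333 [ 0.6558351  -0.02544948  0.1279579 ] [-0.21964816  0.32458964  0.58074013]
(array([12.9,  4.4,  5.3]), array([-0.0072, -0.0041, -0.0011]))
```

View pics/c2.png

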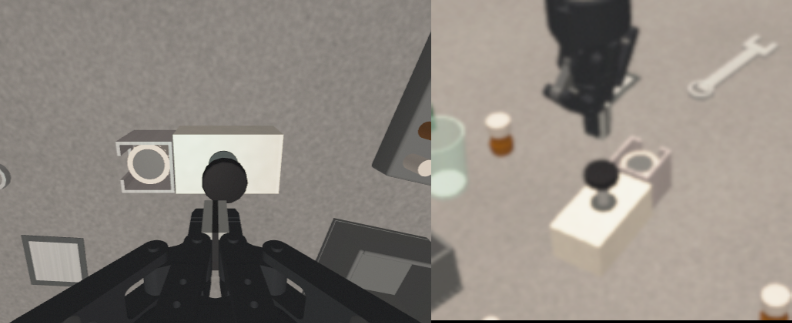

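Run:
```python
from h import *
np.set_printoptions(precision=4,suppress=True)
c=ld('w2')
g=c['img'].max(2)[195:265,250:335]
print(-c['T'][:3,:3].T@c['T'][:3,3])
# knob disc outline: extents by eye -> world
print([ray(c,292,y/.77,.088) for y in (161,181,201)],[ray(c,x/.77,181/.77,.088) for x in(202,225,248)])
tip=[.6558,-.0254,.106];print(np.array(proj(c,tip))*.77, np.array(proj(c,[.66,-.02,.088]))*.77,np.array(proj(c,[.66,-.02,.0]))*.77)
# magazine rim ring -> dispenser origin
print('cap2 top centre',ray(c,149/.77,163/.77,.042))
```

```text
[0.6386 0.0536 0.2696]
[array([ 0.6581, -0.0028,  0.088 ]), array([ 0.6619, -0.0184,  0.088 ]), array([ 0.6658, -0.0349,  0.088 ])] [array([ 0.6448, -0.0223,  0.088 ]), array([ 0.662 , -0.0184,  0.088 ]), array([ 0.6791, -0.0144,  0.088 ])]
[214.9477 197.9924] [221.992  182.3699] [220.3119 150.936 ]
cap2 top centre [ 0.5943 -0.035   0.042 ]
```

Emit:
{"api": "apply_moves", "payload": {"rows": [[[3,4,5,0,0,0],[8,6,6,0,0,0],[12,6,6,0,0,0],[12,6,6,0,0,0]]]}}

```text
time: 2.67
tool_pos: [0.6613, -0.0178, 0.1175]
eef_rot: [-0.08, 0.703, 0.08, 0.702]
wrist_force: [-0.3, -0.4, 0.5]
finger_gap: 0.002
```

Run:
```python
from h import *
s=readout.get_state();print(s['time'],s['tool_pos'],s['wrist_force'])
print(to([.661,-.0195,.079],[.973,.23]))
```

```text
2.6667 [ 0.66134542 -0.01775275  0.11745791] [-0.33061087 -0.3547233   0.47097728]
(array([38.5, -1.6, -0.7]), array([-0.0066, -0.0009, -0.0002]))
```

Emit:
{"api": "apply_moves", "payload": {"rows": [[[5,0,0,0,0,0],[8,0,0,0,0,0],[10,0,0,0,0,0],[12,0,0,0,0,0],[14,0,0,0,0,0],[16,0,0,0,0,0],[18,0,0,0,0,0],[20,0,0,0,0,0],[22,0,0,0,0,0],[24,0,0,0,0,0]]]}}

```text
time: 3.5
tool_pos: [0.6617, -0.0181, 0.0939]
eef_rot: [-0.079, 0.703, 0.079, 0.703]
wrist_force: [-0.2, 0.8, -0.1]
finger_gap: -0.002
```

Emit:
{"api": "apply_moves", "payload": {"rows": [[[2,0,0,0,0,0],[4,0,0,0,0,0],[6,0,0,0,0,0],[8,0,0,0,0,0],[10,0,0,0,0,0],[11,0,0,0,0,0],[11,0,0,0,0,0]]]}}

```text
time: 4.08
tool_pos: [0.6617, -0.0181, 0.0831]
eef_rot: [-0.079, 0.703, 0.079, 0.703]
wrist_force: [-1.3, 0.4, 3.0]
finger_gap: -0.001
```

Run:
```python
from h import *
s=readout.get_state();print(s['time'],s['tool_pos'],s['wrist_force'],s['joint_torque'])
w=shot('wrist','w3');b=shot('scene','s3')
c=cv2.resize(b['img'][150:290,190:310],None,fx=3,fy=3)
o=np.zeros((420,560+c.shape[1],3),np.uint8);o[:,:560]=w['img'];o[:c.shape[0],560:]=c[:420]
cv2.imwrite('pics/c3.png',cv2.resize(o,None,fx=.85,fy=.85)[:,:,::-1])
```

```text
4.0833 [ 0.66173771 -0.01809785  0.08312523] [-1.32527193  0.40512136  2.98904021] [-1.70772853e-01 -5.65727019e+01 -7.63158739e+00 -1.99612749e+01
  8.18992616e-02 -4.67500817e-01 -5.70385717e-03]
```

View pics/c3.png

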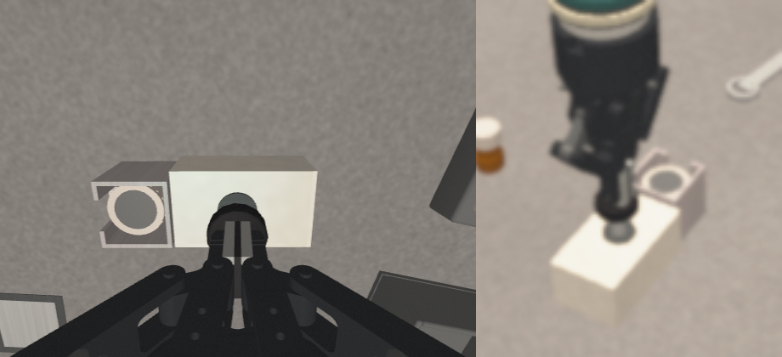

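Run:
```python
from h import *
np.set_printoptions(precision=1,suppress=True)
w=ld('w3');b=ld('s3');p=np.array([.6617,-.0181,.0831])
for z in(.061,.080,.088):
    print(z,'w',np.array(proj(w,[p[0],p[1],z]))*.85,'s',(np.array(proj(b,[p[0],p[1],z]))-[190,150])*2.55+[476,0])
b0=ld('s0');
for c in(b0,b):
    g=c['img'].max(2); print([int(x) for x in g[215:255,244]])
cr=cv2.resize(w['img'][200:340,200:360],None,fx=4,fy=4,interpolation=cv2.INTER_CUBIC)
cv2.imwrite('pics/c4.png',cv2.convertScaleAbs(cr[:,:,::-1],alpha=2))
```

```text
0.061 w [237.1 218.5] s [619.4 216.5]
0.08 w [237.  233.3] s [618.  198.8]
0.088 w [237.  240.6] s [617.4 191.2]
[171, 171, 170, 162, 130, 78, 50, 47, 47, 47, 49, 47, 50, 49, 51, 48, 45, 37, 39, 63, 102, 131, 136, 134, 134, 133, 130, 118, 106, 114, 174, 235, 244, 245, 245, 245, 245, 245, 245, 244]
[47, 47, 47, 47, 47, 47, 47, 47, 47, 48, 47, 47, 46, 49, 58, 65, 57, 53, 49, 40, 38, 55, 95, 132, 142, 140, 136, 125, 112, 120, 184, 240, 246, 246, 246, 246, 246, 246, 246, 246]
```

View pics/c4.png

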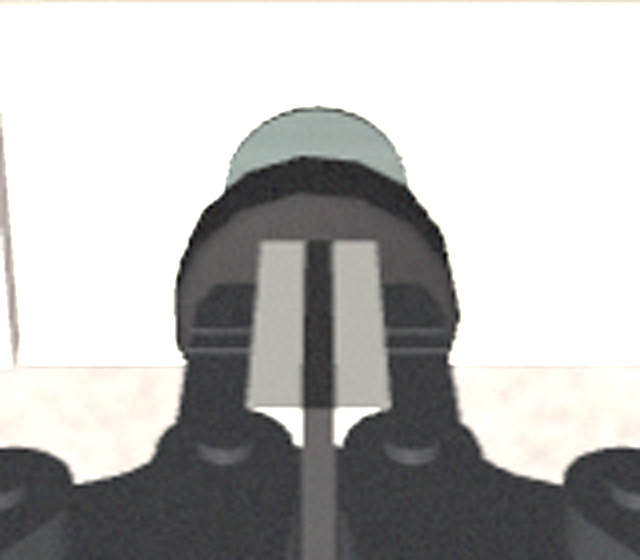

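The knob has gone down only about 5 mm, and force is 3 N. So the fingertips touch later than the nominal 22 mm would suggest. I carry on pressing, guided by force.

Emit:
{"api": "apply_moves", "payload": {"rows": [[[2,0,0,0,0,0],[4,0,0,0,0,0],[6,0,0,0,0,0],[8,0,0,0,0,0],[10,0,0,0,0,0],[12,0,0,0,0,0],[14,0,0,0,0,0],[16,0,0,0,0,0],[18,0,0,0,0,0],[20,0,0,0,0,0]]]}}

```text
time: 5.02
tool_pos: [0.6618, -0.0181, 0.0636]
eef_rot: [-0.079, 0.703, 0.079, 0.703]
wrist_force: [-1.8, -0.7, 7.8]
finger_gap: -0.001
```

Emit:
{"api": "apply_moves", "payload": {"rows": [[[1,0,0,0,0,0],[2,0,0,0,0,0],[3,0,0,0,0,0],[3,0,0,0,0,0]]]}}

```text
time: 5.35
tool_pos: [0.6618, -0.0181, 0.0605]
eef_rot: [-0.079, 0.703, 0.079, 0.703]
wrist_force: [-2.6, -0.2, 7.6]
finger_gap: 0.0
```

Emit:
{"api": "apply_moves", "payload": {"rows": [[[1,0,0,0,0,0],[2,0,0,0,0,0],[3,0,0,0,0,0],[3,0,0,0,0,0]]]}}

```text
time: 5.68
tool_pos: [0.6619, -0.0181, 0.0589]
eef_rot: [-0.08, 0.703, 0.079, 0.703]
wrist_force: [-5.9, -0.7, 14.7]
finger_gap: 0.002
```

Run:
```python
from h import *
s=readout.get_state();print(s['time'],s['tool_pos'],s['wrist_force'])
w=shot('wrist','w5');b=shot('scene','s5');t=shot('top','t5')
c=cv2.resize(b['img'][160:280,190:310],None,fx=3.5,fy=3.5)
o=np.zeros((420,560+c.shape[1],3),np.uint8);o[:,:560]=w['img'];o[:c.shape[0],560:]=c[:420]
cv2.imwrite('pics/c5.png',cv2.resize(o,None,fx=.8,fy=.8)[:,:,::-1])
```

```text
5.6833 [ 0.66187585 -0.01807479  0.0588755 ] [-5.88917516 -0.71541984 14.6594556 ]
```

View pics/c5.png

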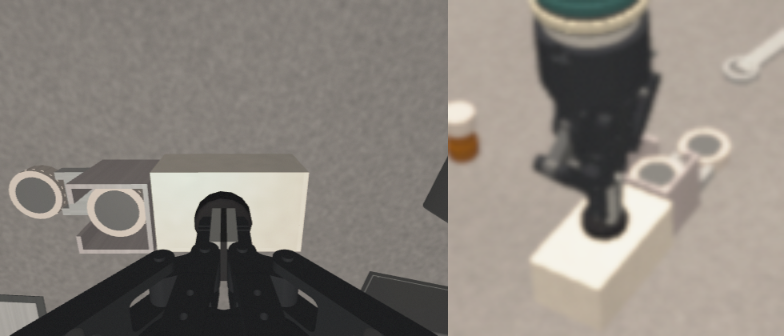

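Stop reached: 14.7 N, knob down on the housing, cap out at about (36,194) in the wrist crop. Releasing.

Emit:
{"api": "apply_moves", "payload": {"rows": [[[-4,0,0,0,0,0],[-8,0,0,0,0,0],[-12,0,0,0,0,0],[-16,0,0,0,0,0],[-20,0,0,0,0,0],[-24,0,0,0,0,0],[-28,0,0,0,0,0],[-32,0,0,0,0,0],[-38,0,0,0,0,0],[-50,0,0,0,0,0]]]}}

```text
time: 6.67
tool_pos: [0.6606, -0.0182, 0.1061]
eef_rot: [-0.079, 0.704, 0.08, 0.702]
wrist_force: [-0.8, 0.2, -0.3]
finger_gap: -0.0
```

Emit:
{"api": "apply_moves", "payload": {"rows": [[[-30,0,0,0,0,0],[-60,0,0,0,0,0],[-65,0,0,0,0,0],[-65,0,0,0,0,0]]], "gripper": 150}}

```text
time: 7.0
tool_pos: [0.6635, -0.0178, 0.1757]
eef_rot: [-0.08, 0.701, 0.079, 0.705]
wrist_force: [0.6, 0.0, -0.2]
finger_gap: 0.413
```

Run:
```python
from h import *
np.set_printoptions(precision=4,suppress=True)
s=readout.get_state();print(s['time'],s['tool_pos'],s['wrist_force'],s['finger_gap'],s['joints'])
w=shot('wrist','w6');b=shot('scene','s6');t=shot('top','t6')
print([proj(c,[.521,-.053,.014]) for c in(w,b,t)])
c=cv2.resize(b['img'][140:260,190:340],None,fx=3,fy=3);d=cv2.resize(t['img'][130:270,220:340],None,fx=3,fy=3)
o=np.zeros((840,1010,3),np.uint8);o[:420,:560]=w['img'];o[:360,560:]=c;o[420:840,:360]=d
cv2.imwrite('pics/c6.png',cv2.resize(o,None,fx=.7,fy=.7)[:,:,::-1])
```

```text
7.0 [ 0.6635 -0.0178  0.1757] [ 0.5812  0.0422 -0.2009] 0.41343827335332994 [ 0.3228  0.6055 -0.4987  1.5933  0.326   1.0204 -0.0467]
[(np.float64(122.19806915380073), np.float64(193.0201584633145)), (np.float64(281.4017017704463), np.float64(210.7863263774808)), (np.float64(287.17584383531477), np.float64(231.94168331574122))]
```

View pics/c6.png

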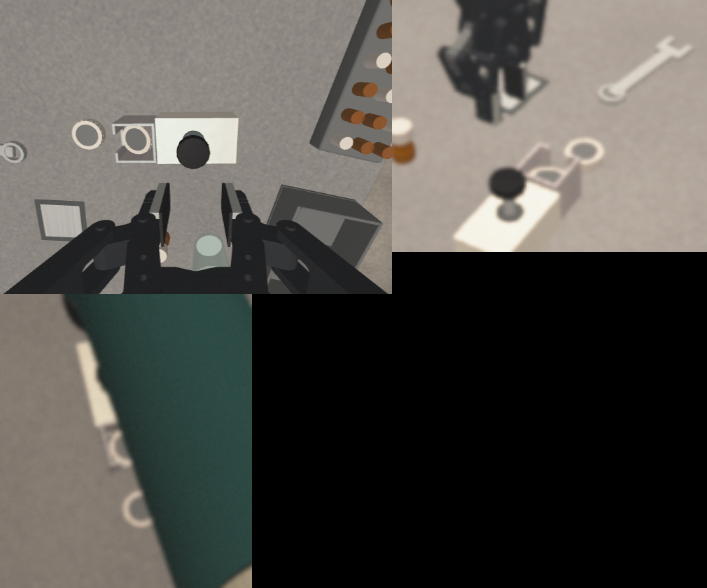

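The press worked: plunger back up, one cap on the bench at wrist px (126,193) ≈ (0.522,-0.053), the others still in the magazine. Next I estimate fingertip and knuckle positions from the scene view, to get the pushing height and the clearance to the magazine.

Run:
```python
from h import *
from scipy.optimize import fsolve
np.set_printoptions(precision=4,suppress=True)
b=ld('s6');p=np.array([.6635,-.0178,.1757]);z=np.array([.973,.23,0])
for n,u in(('knuckle',(442,52)),('tipL',(487,122)),('tipR',(515,100))):
    px=((u[0]-392)/2.1+190,u[1]/2.1+140)
    print(n,fsolve(lambda q:np.array(proj(b,p+q[0]*z+[0,0,q[1]]))-px,[0,0]))
b=ld('s2');p=np.array([.6558,-.0254,.128])
px=((597-431)/.77/2.6+160,135/.77/2.6+140);print('shut tip s2',fsolve(lambda q:np.array(proj(b,p+q[0]*z+[0,0,q[1]]))-px,[0,0]))
print(to([.519,-.135,.12],[1,.03]))
```

```text
knuckle [0.0732 0.1058]
tipL [ 0.0234 -0.0008]
tipR [-0.0217 -0.0077]
shut tip s2 [ 0.0032 -0.    ]
(array([  51.4,  -82.1, -164.2]), array([ 0.1948, -0.0019,  0.0001]))
```

Run:
```python
from h import *
print(to([.534,-.117,.10],[.973,.23]))
```

```text
(array([  71.3,  -67.9, -145.6]), array([-0.0073, -0.0019, -0.0001]))
```

Emit:
{"api": "apply_moves", "payload": {"rows": [[[0,-15,-33,0,0,0],[0,-30,-66,0,0,0],[0,-45,-99,0,0,0],[10,-60,-130,0,0,0],[30,-68,-146,0,0,0],[50,-68,-146,0,0,0],[71,-68,-146,0,0,0],[71,-68,-146,0,0,0],[71,-68,-146,0,0,0]]], "gripper": 170}}

```text
time: 7.9
tool_pos: [0.5332, -0.1165, 0.0995]
eef_rot: [-0.079, 0.704, 0.08, 0.701]
wrist_force: [0.0, 0.1, 0.5]
finger_gap: 0.33
```

Run:
```python
from h import *
s=readout.get_state();print(s['time'],s['tool_pos'],s['wrist_force'],s['finger_gap'])
print(to([.534,-.117,.035],[.973,.23]))
```

```text
7.9 [ 0.53316487 -0.11652878  0.09952097] [0.02286664 0.11073428 0.505095  ] 0.3299696806549067
(array([64.5, -0.8,  0.9]), array([-0.0069, -0.0037, -0.0022]))
```

Emit:
{"api": "apply_moves", "payload": {"rows": [[[20,0,0,0,0,0],[40,0,0,0,0,0],[55,0,0,0,0,0],[65,0,0,0,0,0],[70,0,0,0,0,0],[70,0,0,0,0,0]]]}}

```text
time: 8.4
tool_pos: [0.5346, -0.1166, 0.0307]
eef_rot: [-0.079, 0.703, 0.08, 0.702]
wrist_force: [-0.1, 0.3, 0.3]
finger_gap: 0.331
```

Run:
```python
from h import *
s=readout.get_state();print(s['time'],s['tool_pos'],s['wrist_force'],s['finger_gap'])
w=shot('wrist','w7');b=shot('scene','s7')
p=s['tool_pos'];z=np.array([.973,.23,0])
print('scene crop px of tip at h=0,-22:',[[(np.array(proj(b,p+k*.018*z+[0,0,h]))-[210,120])*3 for k in(-1,1)] for h in(0,-.022)])
c=cv2.resize(b['img'][120:260,210:350],None,fx=3,fy=3,interpolation=cv2.INTER_CUBIC)
o=np.hstack([w['img'],c]);cv2.imwrite('pics/c7.png',cv2.resize(o,None,fx=.81,fy=.81)[:,:,::-1])
```

```text
8.4 [ 0.53456306 -0.1165735   0.0307182 ] [-0.08542222  0.29776563  0.25437161] 0.3308688370868189
scene crop px of tip at h=0,-22: [[array([152.69695033, 214.83933838]), array([127.92159687, 241.1686418 ])], [array([153.79856842, 236.90561109]), array([129.34373918, 263.36311355])]]
```

View pics/c7.png

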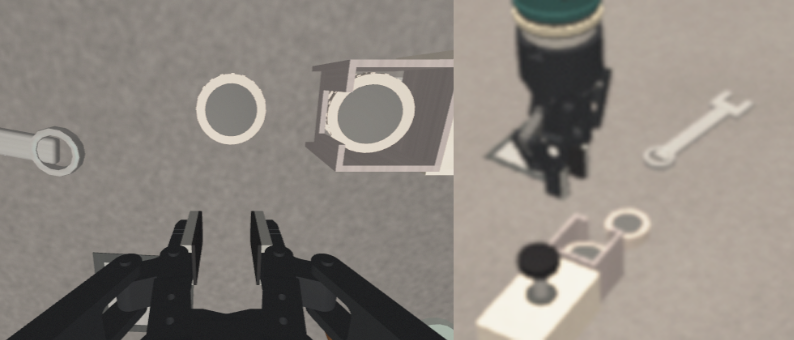

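Scene view: tips at about (560,195), which matches the measured TCP height itself, so the tips are about 31 mm above the bench. The wrist view shows the cap at (231,108), centred between the fingers. Descending slowly.

Emit:
{"api": "apply_moves", "payload": {"rows": [[[8,0,0,0,0,0],[14,0,0,0,0,0],[18,0,0,0,0,0],[20,0,0,0,0,0],[22,0,0,0,0,0],[23,0,0,0,0,0],[23,0,0,0,0,0]]]}}

```text
time: 9.08
tool_pos: [0.5345, -0.1169, 0.0079]
eef_rot: [-0.079, 0.703, 0.079, 0.703]
wrist_force: [-0.5, 0.4, 0.3]
finger_gap: 0.334
```

Run:
```python
from h import *
np.set_printoptions(precision=4,suppress=True)
s=readout.get_state();print(s['time'],s['tool_pos'],s['wrist_force'])
print('cap',ray(ld('w7'),231/.81,108/.81,.014),'R',Ro.from_quat(s['eef_rot']).as_matrix())
```

```text
9.0833 [ 0.5345 -0.1169  0.0079] [-0.5063  0.3811  0.2798]
cap [ 0.5225 -0.0514  0.014 ] R [[-0.0003 -0.2231  0.9748]
 [ 0.0001  0.9748  0.2231]
 [-1.      0.0001 -0.0003]]
```

Emit:
{"api": "apply_moves", "payload": {"rows": [[[0,12,0,0,0,0],[0,24,0,0,0,0],[0,32,0,0,0,0],[0,37,0,0,0,0],[0,42,0,0,0,0],[0,48,0,0,0,0],[0,54,0,0,0,0],[0,60,0,0,0,0],[0,66,0,0,0,0],[0,72,0,0,0,0]]]}}

```text
time: 9.92
tool_pos: [0.5184, -0.0463, 0.0081]
eef_rot: [-0.079, 0.703, 0.079, 0.703]
wrist_force: [0.5, -0.4, -0.5]
finger_gap: 0.333
```

Run:
```python
from h import *
np.set_printoptions(precision=4,suppress=True)
s=readout.get_state();print(s['time'],s['tool_pos'],s['wrist_force'])
w=shot('wrist','w8');b=shot('scene','s8')
c=cv2.resize(b['img'][120:260,210:350],None,fx=3,fy=3,interpolation=cv2.INTER_CUBIC)
o=np.hstack([w['img'],c]);cv2.imwrite('pics/c8.png',cv2.resize(o,None,fx=.81,fy=.81)[:,:,::-1])
```

```text
9.9167 [ 0.5184 -0.0463  0.0081] [ 0.5132 -0.4165 -0.4885]
```

View pics/c8.png

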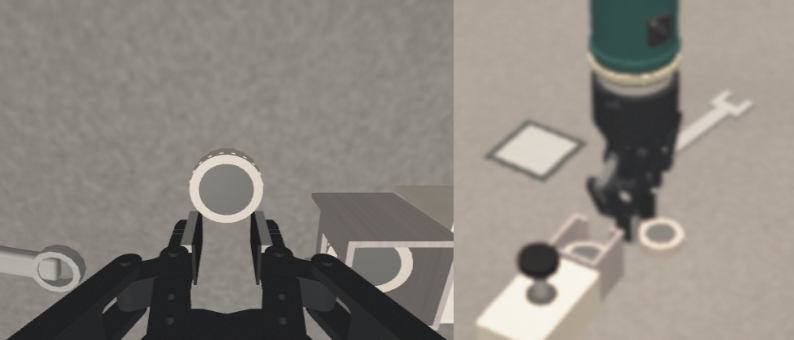

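Run:
```python
from h import *
np.set_printoptions(precision=4,suppress=True)
w=ld('w8');cap=ray(w,226/.81,188/.81,.014);s=readout.get_state();R=Ro.from_quat(s['eef_rot'])
print('cap',cap,'rel tool mm',R.inv().apply(cap-s['tool_pos'])*1000,'goal rel',R.inv().apply(np.array([.5302,.247,.014])-cap)*1000)
print('vial_a',ray(ld('t0'),186.7,182.6,.045))
```

```text
cap [ 0.5126 -0.0209  0.014 ] rel tool mm [-5.8885 25.0899 -0.002 ] goal rel [  0.1403 257.1333  77.3447]
vial_a [0.6355 0.1836 0.045 ]
```

Emit:
{"api": "apply_moves", "payload": {"rows": [[[0,7,0,0,0,0],[0,14,0,0,0,0],[0,21,0,0,0,0],[0,28,0,0,0,0],[0,35,0,0,0,0],[0,42,0,0,0,0],[0,49,0,0,0,0],[0,56,0,0,0,0],[0,63,1,0,0,0],[0,70,2,0,0,0]]]}}

```text
time: 10.85
tool_pos: [0.5048, 0.0226, 0.0081]
eef_rot: [-0.079, 0.703, 0.079, 0.703]
wrist_force: [-0.1, -0.1, 0.5]
finger_gap: 0.331
```

Emit:
{"api": "apply_moves", "payload": {"rows": [[[0,7,2,0,0,0],[0,14,4,0,0,0],[0,21,7,0,0,0],[0,28,10,0,0,0],[0,35,13,0,0,0],[0,42,16,0,0,0],[0,49,19,0,0,0],[0,56,22,0,0,0],[0,63,25,0,0,0],[0,70,28,0,0,0]]]}}

```text
time: 11.68
tool_pos: [0.5166, 0.0972, 0.008]
eef_rot: [-0.079, 0.703, 0.079, 0.703]
wrist_force: [0.9, -0.5, 0.2]
finger_gap: 0.334
```

```bash
cat > capw.py <<'E'
from h import *
np.set_printoptions(precision=4,suppress=True)
def cap(fn):
    "cap ring centre in the wrist view near where the fingers should hold it"
    w=shot('wrist',fn);s=readout.get_state();R=Ro.from_quat(s['eef_rot'])
    m=((w['img'].min(2)>150)*1).astype(np.uint8);best=None
    u,v=proj(w,s['tool_pos']+R.apply([-.006,.025,0]))
    for c in cv2.findContours(m,0,1)[0]:
        if len(c)<20 or cv2.contourArea(c)<500:continue
        (x,y),r=cv2.minEnclosingCircle(c);d=np.hypot(x-u,y-v)
        if best is None or d<best[0]:best=(d,x,y,r)
    print('t',s['time'],'tcp',s['tool_pos'],'F',s['wrist_force'],'px',best,(u,v))
    P=ray(w,best[1],best[2],.014);print('cap',P,'rel tool',R.inv().apply(P-s['tool_pos'])*1000,'to goal',R.inv().apply(np.array([.5302,.247,.014])-P)*1000)
E
python3 -c "
from capw import *;cap('w9')"
```

```text
t 11.7333 tcp [0.517  0.0992 0.0082] F [ 1.1539  1.7807 -0.2736] px (np.float64(1.8689344822684448), 278.85186767578125, 230.04273986816406, 46.24843215942383) (np.float64(280.68883767120417), np.float64(230.38691618188705))
cap [0.5106 0.1234 0.014 ] rel tool [-5.7208 25.0505 -0.8028] to goal [  0.2193 115.9727  46.901 ]
```

Emit:
{"api": "apply_moves", "payload": {"rows": [[[0,7,3,0,0,0],[0,14,6,0,0,0],[0,21,9,0,0,0],[0,28,12,0,0,0],[0,35,15,0,0,0],[0,42,18,0,0,0],[0,49,20,0,0,0],[0,56,23,0,0,0],[0,63,26,0,0,0],[0,70,29,0,0,0]]]}}

```text
time: 12.57
tool_pos: [0.5293, 0.1719, 0.008]
eef_rot: [-0.079, 0.703, 0.079, 0.703]
wrist_force: [0.2, -0.1, -0.3]
finger_gap: 0.332
```

Emit:
{"api": "apply_moves", "payload": {"rows": [[[0,7,3,0,0,0],[0,14,6,0,0,0],[0,20,8,0,0,0],[0,26,11,0,0,0],[0,31,13,0,0,0],[0,35,14,0,0,0],[0,37,15,0,0,0],[0,37,15,0,0,0]]]}}

```text
time: 13.23
tool_pos: [0.5355, 0.2111, 0.0081]
eef_rot: [-0.079, 0.703, 0.08, 0.703]
wrist_force: [-0.2, 0.3, -0.7]
finger_gap: 0.335
```

```bash
python3 -c "
from capw import *;cap('w10');b=shot('scene','s10')
c=cv2.resize(b['img'][160:370,250:450],(400,420));o=np.hstack([ld('w10')['img'],c]);cv2.imwrite('pics/c10.png',cv2.resize(o,None,fx=.82,fy=.82)[:,:,::-1])"
```

```text
t 13.2833 tcp [0.5355 0.2106 0.008 ] F [-0.607  -0.5331  0.3284] px (np.float64(30.893353692127974), 288.2827453613281, 205.93450927734375, 70.03082275390625) (np.float64(278.692186138896), np.float64(235.30150565334276))
cap [0.5309 0.2491 0.014 ] rel tool [-5.9849 38.5432  4.0949] to goal [ 0.0003 -1.8835 -1.1566]
```

View pics/c10.png

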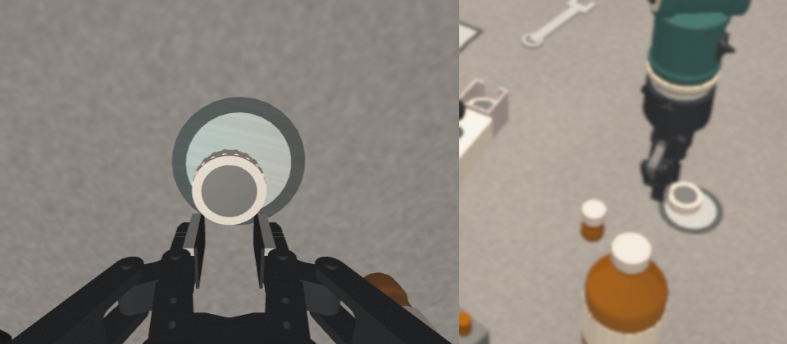

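Wrist view: cap ring at (229,189), plate centred at (238,160), so the cap is still a bit short. I work out the rest from this one picture.

```bash
python3 -c "
from h import *
w=ld('w10');s=readout.get_state();R=Ro.from_quat(s['eef_rot'])
c=ray(w,229.5/.82,188.5/.82,.014);p=ray(w,238.5/.82,161/.82,0);l=[ray(w,x/.82,161/.82)[:2] for x in(173,305)]+[ray(w,238.5/.82,y/.82)[:2] for y in(97,)]
print(c,p,l,R.inv().apply(p-c)*1000)"
```

```text
[0.52987392 0.23758618 0.014     ] [0.53235681 0.24968692 0.        ] [array([0.49602925, 0.24133963]), array([0.569218  , 0.25815682]), array([0.52411912, 0.28384876])] [13.99526973 11.24774604  5.11988842]
```

Emit:
{"api": "apply_moves", "payload": {"rows": [[[0,3,1,0,0,0],[0,6,2,0,0,0],[0,9,3,0,0,0],[0,12,4,0,0,0],[0,13,5,0,0,0],[0,13,5,0,0,0]]]}}

```text
time: 13.83
tool_pos: [0.5376, 0.225, 0.0081]
eef_rot: [-0.079, 0.703, 0.08, 0.703]
wrist_force: [0.7, -0.3, 0.5]
finger_gap: 0.333
```

Emit:
{"api": "apply_moves", "payload": {"rows": [[[0,-5,0,0,0,0],[0,-15,0,0,0,0],[0,-30,0,0,0,0],[0,-45,0,0,0,0],[-20,-60,0,0,0,0],[-55,-70,0,0,0,0],[-90,-80,0,0,0,0],[-130,-90,0,0,0,0],[-130,-90,0,0,0,0]]]}}

```text
time: 14.58
tool_pos: [0.5628, 0.1341, 0.1453]
eef_rot: [-0.078, 0.698, 0.078, 0.707]
wrist_force: [1.4, 1.2, -0.1]
finger_gap: 0.334
```

```bash
python3 -c "
from h import *
s=readout.get_state();print(s['time'],s['tool_pos'],s['wrist_force'])
w=shot('wrist','w11');t=shot('top','t11');b=shot('scene','s11')
c=cv2.resize(b['img'],(532,399));d=t['img'][130:330,100:380];d=cv2.resize(d,(266,190))
o=np.zeros((599,800,3),np.uint8);o[:399,:532]=c;o[:190,532:]=d
e=cv2.resize(w['img'],(266,200));o[199:399,532:]=e
f=cv2.resize(b['img'][260:320,360:430],(233,200),interpolation=cv2.INTER_CUBIC);o[399:,:233]=f
f=cv2.resize(b['img'][190:280,200:300],(222,200),interpolation=cv2.INTER_CUBIC);o[399:,240:462]=f
f=cv2.resize(w['img'][100:320,140:420],(300,200));o[399:,500:]=f
cv2.imwrite('pics/c11.png',o[:,:,::-1])"
```

```text
14.5833 [0.56277516 0.13409998 0.1452626 ] [ 1.38260946  1.22887587 -0.13545136]Traceback (most recent call last):
  File "<string>", line 6, in <module>
    o=np.zeros((599,800,3),np.uint8);o[:399,:532]=c;o[:190,532:]=d
                                                    ~^^^^^^^^^^^
ValueError: could not broadcast input array from shape (190,266,3) into shape (190,268,3)
```

Emit:
{"api": "apply_moves", "payload": {"rows": [[[0,0,0,0,0,0],[0,0,0,0,0,0],[0,0,0,0,0,0],[0,0,0,0,0,0]]]}}

```text
time: 15.07
tool_pos: [0.5569, 0.1368, 0.137]
eef_rot: [-0.08, 0.703, 0.08, 0.702]
wrist_force: [-0.7, -0.1, -0.3]
finger_gap: 0.334
```

```bash
python3 -c "
from h import *
s=readout.get_state();print(s['time'],s['tool_pos'],s['wrist_force'])
w=shot('wrist','w11');t=shot('top','t11');b=shot('scene','s11')
o=np.zeros((600,800,3),np.uint8)
def put(i,x,y,W,H):o[y:y+H,x:x+W]=cv2.resize(i,(W,H),interpolation=cv2.INTER_CUBIC)
put(b['img'],0,0,466,350);put(w['img'],468,0,332,250)
put(b['img'][260:320,360:430],0,352,280,240);put(b['img'][190:280,200:300],284,352,266,240);put(t['img'][130:330,100:380],552,252,248,177)
cv2.imwrite('pics/c11.png',o[:,:,::-1])
for c in(w,b,t):
  print('plate',proj(c,[.532,.249,0]),'cap exp',proj(c,[.532,.249,.014]))
"
```

```text
15.0667 [0.55694522 0.13683692 0.13697288] [-0.66679258 -0.07404747 -0.30474128]
plate (np.float64(280.66447763875766), np.float64(52.83425374830804)) cap exp (np.float64(280.68611072800013), np.float64(50.24256215302037))
plate (np.float64(391.5515743469232), np.float64(286.85011836796224)) cap exp (np.float64(392.4552916864385), np.float64(282.0563914574129))
plate (np.float64(162.12581895959602), np.float64(228.97729043466035)) cap exp (np.float64(160.5443721970054), np.float64(228.11970769911488))
```

View pics/c11.png

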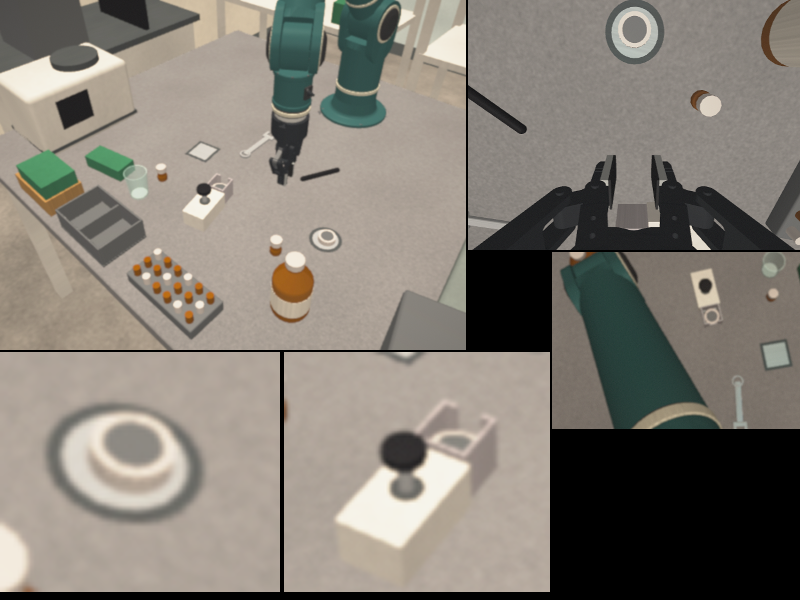

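The cap sits on the round plate, nearly centred: wrist view (635,30) against the plate's (635,32), with a rim of plate visible all round it. The plunger is up, the other caps are in the magazine, and the bystanders look where they were. Handing in.

```bash
python3 -c "
from cell import bot;print(bot.finish_job())"
```

```text
the job is handed in; nothing more can be done
None
```

I pressed the plunger once, down to its stop, and let it spring back up. One cap came out, and I pushed it flat along the bench between the partly open fingers onto the round plate. I then backed off and handed in at about 15 s. `finish_job` reports no verdict.

**Last checks:** In the final wrist and scene pictures the cap lies flat on the round plate, within a few mm of its centre, with a rim of plate visible all round it. The plunger is up, a cap shows in the magazine, and the bystanders look unmoved, judged by eye only. The last wrist force reading was under 1 N, in the noise, so the gripper was touching nothing. The highest wrist force I read was about 16 N, at the plunger stop.

**What disagreed:**
- **Fingertip position:** The tips touched at about the measured TCP height, not 22 mm ahead of it as the description says. I set the press by force, and the push height by the scene camera and a slow descent.
- **Cap finder:** My automatic cap finder merged the cap with the plate in one picture, so I took the last correction from pixel positions read off that picture.
- **Top camera:** The arm hid the round plate in the final top view, so that camera did not confirm the cap's position.

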